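Finger-check the rollers of the bench roller track

ROBOT

A 6-joint arm with a two-finger parallel gripper is mounted at the origin on the work surface. World frame = base frame: x ahead of the robot, y to its left, z up, the work surface at z = 0. Lengths are in m, angles in degrees, forces in N, time in s.
With the tool pointing down it reaches from about 0.3 to 0.75 m from the base axis. Payload 8.5 kg.
Tool frame: the origin (TCP) lies on the centre line of the jaws, within the pads' length; the fingertips stand 14 mm ahead of it and the grasp point (between the pads) lies 5 mm behind it; z points along the fingers, x is the direction in which the jaws open and shut, and the axes are right-handed (so a half turn about z gives the same grasp; the last joint's range is limited). The gripper opens to 85 mm and grips with 20 to 120 N. Pads are 22 mm wide; open, the fingers measure 114 mm over their backs; the gripper's body (76 mm by 85 mm) begins 54 mm behind the grasp point. The pads swing forward as they close: fully open they stand 13 mm farther back than shut.
Start: joints at [-75.533, 21.807, 74.336, -0, 83.858, -12.336], TCP at [0.248, -0.491, 0.245] pointing down, gripper open.
Joint ranges: [-178.18, 178.18], [-50.72, 133.34], [12.68, 142.11], [-81.47, 261.47], [9.98, 163.14], [-165.26, 165.26]. Speed limits (degrees/s): [136.94, 136.94, 180, 180, 180, 180].

INTERFACE

Orientations are given as a 3x3 rotation matrix whose columns are the frame's x, y, z axes.
In Python, from rig import * gives the robot as it stands.
- The arm moves only by the shell command python3 -m crank 'ROWS' [FORCE]. ROWS is JSON, one flat list of numbers, 7 for each row, row after row: the turn, a rotation vector about the world's x, y, z in rad, then the shift along the world's x, y, z in m, then the opening in per cent of the stroke, from 0 (shut) to 100 (fully open). A call has 1 to 20 rows; each row shifts and turns the commanded pose from where the row before left it; what a row does not reach is not made up. A row lasts 1/10 s, in which the tool goes at most 50 mm and 8.59 degrees, less where a joint would pass 70% of its speed; a pose out of reach is approached as far as the arm can. A call is refused whole if a number of a shift passes 0.05 or a number of a turn 0.15, either way. A call with a gripper value outside its range is refused whole. The fingers move at their own pace and stop on an object; FORCE is the grip in N (left out, the last holds). Time passes only in rows, so rows that do not move let the fingers close. It gives the time, the measured TCP pose, the force and the opening at its end, in the units of the state.
- observe(): the state, without advancing time (a new reading comes with each control period).
- get_image(name): name is "side" or "top"; returns a dict with "frame" (400x640x3 uint8, red, green, blue), "fov_y" (degrees; the focal length in pixels is half the picture's height over the tangent of half this angle, whatever the lens; pixels are square), "cx", "cy" (the principal point, pixels), "world_to_cam" (4x4, takes a point from world to camera coordinates). Camera axes: x right, y up, looking along -z (the intrinsics and any distortion apply to the point x, -y, -z); pixel columns grow to the right and rows downward; lengths in m; the calibration is good to about 2 mm. A picture is of the moment at which its call begins. There is no depth.
- close_job(): hands the job in, once; it reports no verdict.
The state is a dict: "time_s": time; "q": joint angles; "qvel": joint speeds; "joint_efforts": joint torques, N m; "position": TCP position; "tool_rot": TCP orientation; "ft_force": force on the tool from outside, world axes, zero at the start; "wrist_torque": the same for the moment, N m; "grip_width": finger opening in m.
Only numpy, scipy, OpenCV 4.12 (cv2) and the standard library are available. Lean on these libraries where they do the work, as an engineer would, in place of code of your own. Each camera call takes 0.05 s, during which the arm holds its last target. There are 200 camera calls.

TASK

The small roller track on the bakery bench has just been washed and refitted; check that all eight rollers run. Stroke a fingertip lightly along the tops of the rollers in one pass, from the end with the low feed plate to the end with the upright stop plate, so that each roller in turn is seen to spin towards the stop as you go over it, then come away and let them stop. Only touch: press lightly, do not lift the track or take hold of anything, and leave the other things on the bench where they are.

Things in the scene. Friction and masses are not known exactly. Their poses are not given: they have to be found in the camera images.
- track: roller track, 450 long x 212 wide: two aluminium channels (tops 83 above the bench) carrying eight grey rollers that lie side by side like ladder rungs, and a steel side guide bar. Origin: on the bench under the middle of the track; x across it, parallel to the rollers, towards the guide bar; y along it; z up. Guide bar: diameter 10, centre 112 above the bench at x = +100, brackets to 114
- track_frame (a joint): how far frame and rollers have sunk on their soft rubber feet, in m; 0 at rest, positive = pressed down, negative = pulled up. The feet give about 1 mm for every 3 N and spring back
- roller1_top (a point): highest point of roller 1, the end roller on the track's -y side, mid-width, 90 above the bench; track y = -175
- roller8_top (a point): highest point of roller 8, the end roller on the track's +y side, mid-width, 90 above the bench; track y = +175
- stop: upright steel stop plate across one end of the track, 176 wide, 5 thick, 125 high (35 above the roller tops), on a foot bolted to the bench, parallel to the rollers. Origin: centre of the underside of its foot, at track y = +250 or -250: it stands at either end from one time to the next
- feedplate: low level steel feed plate across the other end of the track, 176 wide, 40 long, its top 81 above the bench (9 below the roller tops), bolted to the bench. Origin: centre of its underside, at track y = -250 or +250, always at the end without the stop
- roller1 (a joint): angle of roller 1 of 8, counted from the track's -y end, in rad; 0 at the start, positive = its top has moved towards track +y, negative = towards track -y. Roller diameter 40, length 150 (track x -75 to +75), axis at track y = -175, 70 above the bench. It turns freely and soon coasts to a stop
- roller2 (a joint): angle of roller 2 of 8, counted from the track's -y end, in rad; 0 at the start, positive = its top has moved towards track +y, negative = towards track -y. Roller diameter 40, length 150 (track x -75 to +75), axis at track y = -125, 70 above the bench. It turns freely and soon coasts to a stop
- roller3 (a joint): angle of roller 3 of 8, counted from the track's -y end, in rad; 0 at the start, positive = its top has moved towards track +y, negative = towards track -y. Roller diameter 40, length 150 (track x -75 to +75), axis at track y = -75, 70 above the bench. It turns freely and soon coasts to a stop
- roller4 (a joint): angle of roller 4 of 8, counted from the track's -y end, in rad; 0 at the start, positive = its top has moved towards track +y, negative = towards track -y. Roller diameter 40, length 150 (track x -75 to +75), axis at track y = -25, 70 above the bench. It turns freely and soon coasts to a stop
- roller5 (a joint): angle of roller 5 of 8, counted from the track's -y end, in rad; 0 at the start, positive = its top has moved towards track +y, negative = towards track -y. Roller diameter 40, length 150 (track x -75 to +75), axis at track y = 25, 70 above the bench. It turns freely and soon coasts to a stop
- roller6 (a joint): angle of roller 6 of 8, counted from the track's -y end, in rad; 0 at the start, positive = its top has moved towards track +y, negative = towards track -y. Roller diameter 40, length 150 (track x -75 to +75), axis at track y = 75, 70 above the bench. It turns freely and soon coasts to a stop
- roller7 (a joint): angle of roller 7 of 8, counted from the track's -y end, in rad; 0 at the start, positive = its top has moved towards track +y, negative = towards track -y. Roller diameter 40, length 150 (track x -75 to +75), axis at track y = 125, 70 above the bench. It turns freely and soon coasts to a stop
- roller8 (a joint): angle of roller 8 of 8, counted from the track's -y end, in rad; 0 at the start, positive = its top has moved towards track +y, negative = towards track -y. Roller diameter 40, length 150 (track x -75 to +75), axis at track y = 175, 70 above the bench. It turns freely and soon coasts to a stop
- tins: two nested aluminium tartlet tins, one piece, diameter 96, 31 high. Origin: centre of its underside. Bystander: leave it where it is
- cutter: steel dough-cutter ring, outer diameter 70, 45 high. Origin: centre of its underside. Bystander: leave it where it is
- mug: blue mug, diameter 80, 92 high, handle towards its +y. Origin: centre of its underside. Bystander: leave it where it is
- measure: clear plastic measuring cup, diameter 76, 110 high. Origin: centre of its underside. Bystander: leave it where it is
- dredger: steel sugar dredger, diameter 70, 100 high. Origin: centre of its underside. Bystander: leave it where it is
- phone: black mobile phone lying flat, 150 x 72 x 8. Origin: centre of its underside. Bystander: leave it where it is

How it is judged:
By the outcome, as a careful person would: the job done as asked, in the order asked, and still so for the second after the job is handed in, with the robot touching nothing.
It also fails if it takes over 48 s, if anything falls off the work surface, if the arm or the gripper's body presses on something with over 40 N, if the wrist force passes 120 N, or if a joint passes its speed limit or range.

## Working session

There is one attempt and no reset: what is moved stays moved. The work goes in short steps, Python scripts to look and compute and a shell command to move; the robot and the scene stay as the last step left them, time stands still between calls to the robot, and variables do not carry over. Pictures are saved under pics/ and viewed, about 8 in all and at most 12, crops included, and the job is handed in when it is done.

```bash
mkdir -p pics; ls
cat > h.py <<'E'
from rig import *
import numpy as np, cv2
def save(n,f):
    d=get_image(n); cv2.imwrite(f,d["frame"][:,:,::-1]); return d
E
python3 - <<'E'
from h import *
for n in("top","side"):
    d=save(n,f"pics/{n}1.png"); print(n,{k:(v if k!="frame" else v.shape) for k,v in d.items()})
s=observe();print(s)
E
```

```text
pics
top {'frame': (400, 640, 3), 'fov_y': 53.588308419241734, 'cx': 322.9221703347573, 'cy': 198.64062806153134, 'world_to_cam': array([[-0.00627017, -0.99991588,  0.01135384,  0.03247705],
       [ 0.99857704, -0.00565966,  0.05302709, -0.5763977 ],
       [-0.05295837,  0.01167018,  0.99852853, -1.05834673],
       [ 0.        ,  0.        ,  0.        ,  1.        ]])}
side {'frame': (400, 640, 3), 'fov_y': 49.30151814570513, 'cx': 328.2045597602748, 'cy': 201.3109785858533, 'world_to_cam': array([[-0.91710463, -0.39820115,  0.0188398 ,  0.53751335],
       [ 0.26295245, -0.56873774,  0.77935447, -0.19344922],
       [-0.29962494,  0.71970357,  0.62629998, -1.05974588],
       [ 0.        ,  0.        ,  0.        ,  1.        ]])}
{'time_s': 0.1, 'q': array([-7.55329984e+01,  2.18382970e+01,  7.43798058e+01, -1.54157989e-03,
        8.38583474e+01, -1.23356539e+01]), 'qvel': array([ 0.03569254, -0.09187375, -0.22337748, -0.05816242,  0.07774165,
        0.12933849]), 'joint_efforts': array([ 3.19392704e-03, -4.49221623e+01, -2.31655508e+01, -1.65271567e-04,
        3.70303838e-03, -1.22092067e-05]), 'position': array([ 0.24793506, -0.49066848,  0.24476613]), 'tool_rot': array([[ 4.50921259e-01, -8.92563661e-01, -3.59242738e-04],
       [-8.92562773e-01, -4.50921328e-01,  1.28531535e-03],
       [-1.30921599e-03, -2.58929322e-04, -9.99999109e-01]]), 'ft_force': array([ 0.62848886, -0.20217384, -0.0865745 ]), 'wrist_torque': array([ 0.0100071 ,  0.11299556, -0.04616001]), 'grip_width': 0.08522286384492343}
```

View pics/top1.png

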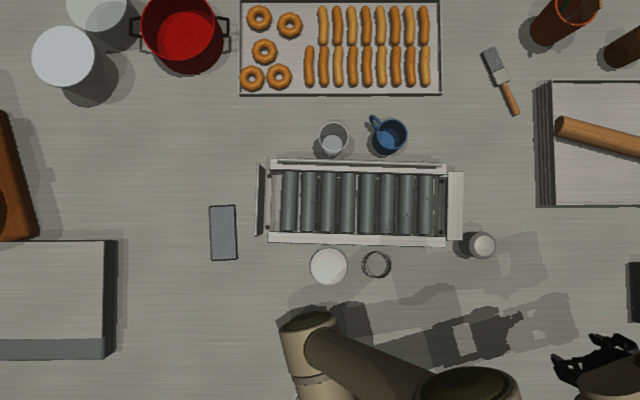

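View pics/side1.png

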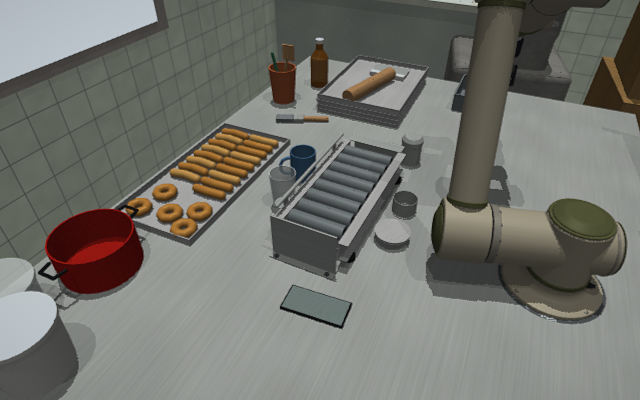

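The top view shows the stop plate standing at the left end (px 262,200) and the feed plate at the right (455,205), so the stroke runs from world -y to +y. The guide bar is on the far (+x) side. The side view agrees: the upright plate is at the near, +y end. Next I'll measure the rollers.

```bash
cat >> h.py <<'E'
def ray(d,u,v,z):
    f=200/np.tan(np.radians(d["fov_y"]/2)); M=np.array(d["world_to_cam"]); R=M[:3,:3]
    c=-R.T@M[:3,3]; r=R.T@np.array([(u-d["cx"])/f,-(v-d["cy"])/f,-1]); return c+r*(z-c[2])/r[2]
def proj(d,p):
    f=200/np.tan(np.radians(d["fov_y"]/2)); M=np.array(d["world_to_cam"]); q=M[:3,:3]@np.array(p)+M[:3,3]
    return np.array([d["cx"]-f*q[0]/q[2], d["cy"]+f*q[1]/q[2]])
E
python3 - <<'E'
from h import *
d=get_image("top"); g=cv2.cvtColor(d["frame"],cv2.COLOR_RGB2GRAY)
# rollers: mid-dark
m=((g<140)).astype(np.uint8); m[:, :275]=0; m[:,440:]=0; m[:168]=0; m[240:]=0
n,l,st,c=cv2.connectedComponentsWithStats(m)
for i in range(1,n):
    if st[i,4]>150: 
        r=cv2.minAreaRect(np.argwhere(l==i)[:,::-1].astype(np.float32)); print(st[i],c[i],r, ray(d,*c[i],.08))
print(g[200,260:470].tolist())
cv2.imwrite("pics/crop.png",cv2.resize(d["frame"][145:265,230:490,::-1],None,fx=3,fy=3,interpolation=cv2.INTER_CUBIC))
E
```

```text
[  275   169   165    69 10460] [357.15879541 202.50286807] ((356.9944763183594, 202.681640625), (165.95411682128906, 63.879764556884766), 1.7357045412063599) [ 0.56279218 -0.05736989  0.08      ]
[47, 48, 47, 46, 85, 120, 128, 137, 145, 142, 126, 112, 113, 112, 113, 125, 133, 133, 135, 136, 104, 63, 58, 69, 78, 84, 92, 104, 107, 110, 107, 96, 85, 79, 73, 62, 47, 62, 100, 141, 111, 54, 59, 70, 78, 85, 95, 108, 119, 117, 104, 79, 72, 78, 70, 61, 66, 60, 54, 57, 48, 51, 64, 73, 81, 86, 99, 111, 118, 113, 101, 90, 80, 76, 66, 50, 51, 57, 58, 49, 47, 57, 67, 74, 82, 90, 103, 116, 117, 109, 96, 86, 78, 70, 63, 96, 96, 69, 53, 43, 47, 61, 71, 75, 83, 92, 107, 118, 116, 106, 92, 84, 77, 69, 55, 52, 52, 58, 51, 43, 55, 65, 72, 79, 85, 97, 109, 119, 113, 101, 88, 81, 77, 63, 49, 57, 64, 59, 47, 47, 59, 67, 74, 80, 90, 103, 114, 118, 109, 97, 87, 79, 72, 66, 56, 58, 64, 49, 42, 53, 62, 70, 75, 77, 89, 109, 111, 110, 103, 92, 84, 78, 76, 76, 73, 74, 75, 73, 69, 74, 75, 68, 69, 69, 59, 42, 36, 74, 140, 165, 163, 160, 156, 156, 157, 158, 155, 152, 153, 154, 152, 153, 149, 140, 135, 135, 135, 137, 136, 136]
```

View pics/crop.png

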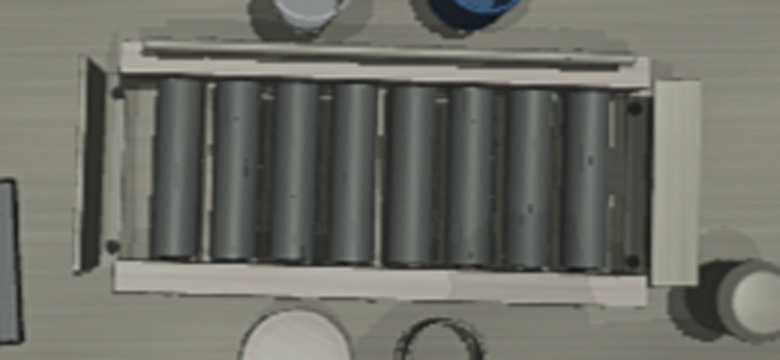

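The crop shows eight rollers, the leftmost at px (289,201) and the rightmost at (426,205). The stop is at left (px ~262) and the feed plate at right (px ~455). The guide bar runs along the upper channel.

Run:
```python
from h import *
d=get_image("top"); M=np.array(d["world_to_cam"]); print("cam",-M[:3,:3].T@M[:3,3])
P=lambda x,y:(230+(x+.5)/3-.5,145+(y+.5)/3-.5)
a=ray(d,*P(178,169),.078); b=ray(d,*P(587,179),.078)
print("L",a,"R",b,"dist",np.linalg.norm(a-b)); u=(a-b)/np.linalg.norm(a-b); print("dir",u,"yaw",np.degrees(np.arctan2(-u[0],u[1])),"mid",(a+b)/2)
# channels outer edges at z .083
for p in [(117,292),(123,42),(648,304),(650,58)]: print("ch",p,ray(d,*P(*p),.083))
for p in [(80,57),(75,272)]: print("stop top",ray(d,*P(*p),.125))
for p in [(655,80),(700,80),(652,282),(698,286)]: print("feed",ray(d,*P(*p),.081))
s=get_image("side")
m=(a+b)/2
img=s["frame"][:,:,::-1].copy()
for k in range(8):
    c=m+u*(-.175+.05*k); c[2]=.09
    n=np.array([u[1],-u[0],0])
    for e in(-.075,0,.075):
        q=proj(s,c+n*e); cv2.circle(img,tuple(int(round(4*v)) for v in q),3,(0,0,255),-1,shift=2)
cv2.imwrite("pics/s2.png",cv2.resize(img[125:285,240:440],None,fx=3.5,fy=3.5))
```

```text
cam [0.51973283 0.0415632  1.08698535]
L [0.56771523 0.11625311 0.078     ] R [ 0.55718474 -0.23202107  0.078     ] dist 0.348433343592292
dir [0.0302224 0.9995432 0.       ] yaw -1.731879718125421 mid [ 0.56244999 -0.05788398  0.078     ]
ch (117, 292) [0.46432686 0.16726013 0.083     ]
ch (123, 42) [0.67575779 0.16237843 0.083     ]
ch (648, 304) [ 0.45115368 -0.28018334  0.083     ]
ch (650, 58) [ 0.65998635 -0.28665093  0.083     ]
stop top [0.6571081  0.19222968 0.125     ]
stop top [0.48291463 0.19579081 0.125     ]
feed [ 0.64134173 -0.29115894  0.081     ]
feed [ 0.6411534  -0.32975404  0.081     ]
feed [ 0.4695209  -0.28464391  0.081     ]
feed [ 0.46588178 -0.32365295  0.081     ]
```

View pics/s2.png

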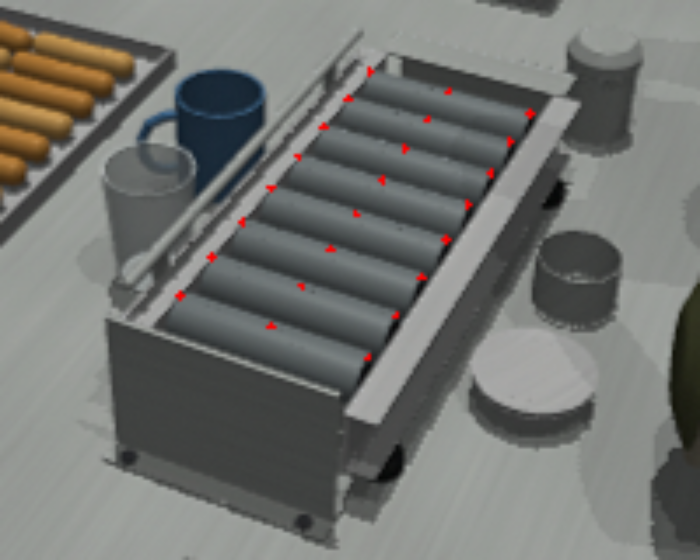

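The projected roller tops fit the side view well, and the spacing is 348 mm against 350. I'll move above the gap before roller 1, shutting and aligning the fingers on the way.

```bash
python3 -m crank '[0,0,-0.05,0.0308,0.0224,0,0, 0,0,-0.05,0.0308,0.0224,0,0, 0,0,-0.05,0.0308,0.0224,0,0, 0,0,-0.05,0.0308,0.0224,0,0, 0,0,-0.05,0.0308,0.0224,0,0, 0,0,-0.05,0.0308,0.0224,0,0, 0,0,-0.05,0.0308,0.0224,0,0, 0,0,-0.05,0.0308,0.0224,0,0, 0,0,-0.05,0.0308,0.0224,0,0, 0,0,-0.05,0.0308,0.0224,0,0, 0,0,0,0,0,-0.03,0, 0,0,0,0,0,-0.03,0, 0,0,0,0,0,-0.03,0, 0,0,0,0,0,-0.02,0, 0,0,0,0,0,0,0, 0,0,0,0,0,0,0, 0,0,0,0,0,0,0]' 20
python3 - <<'E'
from h import *
s=save("side","pics/s3.png")
o=observe();print(o["time_s"],o["position"],o["tool_rot"],o["ft_force"],o["grip_width"])
d=save("top","pics/t3.png")
a=cv2.resize(s["frame"][70:230,300:440,::-1],None,fx=3,fy=3);b=cv2.resize(d["frame"][145:265,380:500,::-1],None,fx=3,fy=3)
h=np.zeros((480,780,3),np.uint8);h[:,:420]=a;h[:360,420:]=b;cv2.imwrite("pics/c3.png",h)
E
```

```text
time_s: 1.95
position: [0.5565, -0.2673, 0.1369]
tool_rot: [[-0.032, -0.999, 0.002], [-0.999, 0.032, -0.002], [0.001, -0.002, -1.0]]
ft_force: [0.7, 0.3, 0.1]
grip_width: -0.0001
2.0 [ 0.55647771 -0.26726962  0.13680771] [[-0.03224794 -0.99947773  0.00208236]
 [-0.99947884  0.03224481 -0.00152254]
 [ 0.00145459 -0.00213038 -0.99999667]] [ 0.53072038 -0.03470835 -0.74265556] 0.00010562890391295178
```

View pics/c3.png

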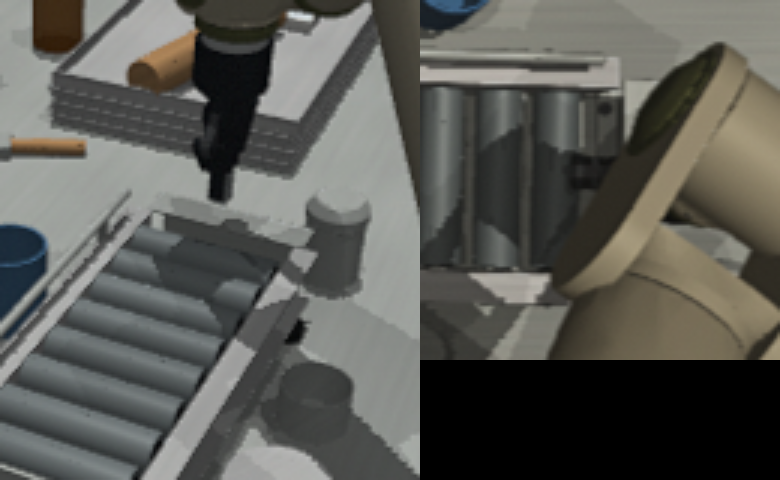

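Fingers are shut and lined up before roller 1 (tip at px ~(373,135) in the side view). Now I'll come down to just above roller-top height and settle.

```bash
python3 -m crank '[0,0,0,0,0,-0.012,0, 0,0,0,0,0,-0.012,0, 0,0,0,0,0,-0.006,0, 0,0,0,0,0,0,0, 0,0,0,0,0,0,0, 0,0,0,0,0,0,0, 0,0,0,0,0,0,0]'
```

```text
time_s: 2.75
position: [0.5561, -0.267, 0.1057]
tool_rot: [[-0.032, -0.999, 0.001], [-0.999, 0.032, -0.0], [0.0, -0.001, -1.0]]
ft_force: [0.1, 0.3, 0.4]
grip_width: -0.0002
```

```bash
python3 -m crank '[0,0,0,0,0,-0.003,0, 0,0,0,0,0,0,0, 0,0,0,0,0,0,0, 0,0,0,0.0002,0.007,0,0, 0,0,0,0.0002,0.007,0,0, 0,0,0,0.0002,0.007,0,0, 0,0,0,0.0002,0.007,0,0, 0,0,0,0.0002,0.007,0,0, 0,0,0,0.0002,0.007,0,0]'
```

```text
time_s: 3.65
position: [0.5574, -0.2243, 0.1027]
tool_rot: [[-0.032, -0.999, 0.001], [-0.999, 0.032, -0.0], [0.0, -0.001, -1.0]]
ft_force: [-0.5, -0.0, 2.9]
grip_width: -0.0001
```

Contact is about 2.5 N, so light and rolling freely. I'll go on in the same pass.

```bash
python3 -m crank '[0,0,0,0.0002,0.007,0,0, 0,0,0,0.0002,0.007,0,0, 0,0,0,0.0002,0.007,0,0, 0,0,0,0.0002,0.007,0,0, 0,0,0,0.0002,0.007,0,0, 0,0,0,0.0002,0.007,0,0, 0,0,0,0.0002,0.007,0,0, 0,0,0,0.0002,0.007,0,0, 0,0,0,0.0002,0.007,0,0, 0,0,0,0.0002,0.007,0,0, 0,0,0,0.0002,0.007,0,0, 0,0,0,0.0002,0.007,0,0, 0,0,0,0.0002,0.007,0,0, 0,0,0,0.0002,0.007,0,0, 0,0,0,0.0002,0.007,0,0, 0,0,0,0.0002,0.007,0,0, 0,0,0,0.0002,0.007,0,0, 0,0,0,0.0002,0.007,0,0, 0,0,0,0.0002,0.007,0,0, 0,0,0,0.0002,0.007,0,0]'
```

```text
time_s: 5.65
position: [0.5612, -0.0844, 0.1026]
tool_rot: [[-0.032, -0.999, 0.0], [-0.999, 0.032, -0.0], [0.0, -0.0, -1.0]]
ft_force: [-1.1, -0.7, 2.9]
grip_width: 0.0001
```

```bash
python3 -m crank '[0,0,0,0.0002,0.007,0,0, 0,0,0,0.0002,0.007,0,0, 0,0,0,0.0002,0.007,0,0, 0,0,0,0.0002,0.007,0,0, 0,0,0,0.0002,0.007,0,0, 0,0,0,0.0002,0.007,0,0, 0,0,0,0.0002,0.007,0,0, 0,0,0,0.0002,0.007,0,0, 0,0,0,0.0002,0.007,0,0, 0,0,0,0.0002,0.007,0,0, 0,0,0,0.0002,0.007,0,0, 0,0,0,0.0002,0.007,0,0, 0,0,0,0.0002,0.007,0,0, 0,0,0,0.0002,0.007,0,0, 0,0,0,0.0002,0.007,0,0, 0,0,0,0.0002,0.007,0,0, 0,0,0,0.0002,0.007,0,0, 0,0,0,0.0002,0.007,0,0, 0,0,0,0.0002,0.007,0,0, 0,0,0,0.0002,0.007,0,0]'
python3 - <<'E'
from h import *
s=save("side","pics/s4.png")
cv2.imwrite("pics/c4.png",cv2.resize(s["frame"][105:265,260:430,::-1],None,fx=3.5,fy=3.5))
print(observe()["ft_force"])
E
```

```text
time_s: 7.65
position: [0.5652, 0.0556, 0.1022]
tool_rot: [[-0.032, -0.999, -0.0], [-0.999, 0.032, -0.0], [0.0, 0.0, -1.0]]
ft_force: [-0.5, -1.1, 2.6]
grip_width: -0.0001
[-0.33823812  0.49755398  2.88117776]
```

View pics/c4.png

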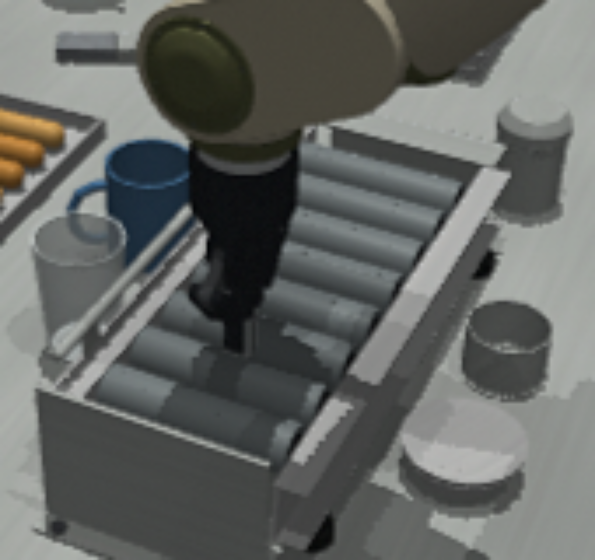

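The tip is on roller 7 at about 2.5 N, well clear of the guide bar. I'll finish over roller 8, lift away, and wait.

```bash
python3 -m crank '[0,0,0,0.0002,0.007,0,0, 0,0,0,0.0002,0.007,0,0, 0,0,0,0.0002,0.007,0,0, 0,0,0,0.0002,0.007,0,0, 0,0,0,0.0002,0.007,0,0, 0,0,0,0.0002,0.007,0,0, 0,0,0,0.0002,0.007,0,0, 0,0,0,0.0002,0.007,0,0, 0,0,0,0.0002,0.007,0,0, 0,0,0,0.0002,0.007,0,0, 0,0,0,0.0002,0.007,0,0, 0,0,0,0.0002,0.007,0,0, 0,0,0,0.0002,0.006,0,0, 0,0,0,0,0,0.004,0, 0,0,0,0,0,0.02,0, 0,0,0,0,0,0.03,0, 0,0,0,0,0,0.04,0, 0,0,0,0,0,0.04,0, 0,0,0,0,0,0.02,0]'
python3 -c "
from h import *
save('side','pics/e1.png')"
python3 -m crank '[0,0,0,0,0,0,0, 0,0,0,0,0,0,0, 0,0,0,0,0,0,0, 0,0,0,0,0,0,0, 0,0,0,0,0,0,0, 0,0,0,0,0,0,0, 0,0,0,0,0,0,0, 0,0,0,0,0,0,0, 0,0,0,0,0,0,0, 0,0,0,0,0,0,0, 0,0,0,0,0,0,0, 0,0,0,0,0,0,0, 0,0,0,0,0,0,0, 0,0,0,0,0,0,0, 0,0,0,0,0,0,0, 0,0,0,0,0,0,0, 0,0,0,0,0,0,0, 0,0,0,0,0,0,0, 0,0,0,0,0,0,0, 0,0,0,0,0,0,0]'
python3 -m crank '[0,0,0,0,0,0,0, 0,0,0,0,0,0,0, 0,0,0,0,0,0,0, 0,0,0,0,0,0,0, 0,0,0,0,0,0,0, 0,0,0,0,0,0,0, 0,0,0,0,0,0,0, 0,0,0,0,0,0,0, 0,0,0,0,0,0,0, 0,0,0,0,0,0,0, 0,0,0,0,0,0,0, 0,0,0,0,0,0,0, 0,0,0,0,0,0,0, 0,0,0,0,0,0,0, 0,0,0,0,0,0,0, 0,0,0,0,0,0,0, 0,0,0,0,0,0,0, 0,0,0,0,0,0,0, 0,0,0,0,0,0,0, 0,0,0,0,0,0,0]'
python3 - <<'E'
from h import *
a=save("side","pics/e2.png")["frame"]
for _ in range(8): b=get_image("side")["frame"]
c=cv2.absdiff(a,b).max(2); print("moving px",(c[150:260,270:410]>15).sum())
s1=cv2.imread("pics/side1.png")[:,:,::-1]
k=lambda f:f[125:265,260:430,::-1]
cv2.imwrite("pics/e3.png",cv2.resize(np.hstack([k(s1),k(b)]),None,fx=2.3,fy=2.3))
E
```

```text
time_s: 9.6
position: [0.5684, 0.1449, 0.2603]
tool_rot: [[-0.032, -0.999, 0.005], [-0.999, 0.032, 0.0], [-0.0, -0.005, -1.0]]
ft_force: [0.4, 0.2, -0.4]
grip_width: 0.0002
time_s: 11.65
position: [0.5678, 0.1451, 0.2563]
tool_rot: [[-0.032, -0.999, -0.0], [-0.999, 0.032, 0.0], [-0.0, 0.0, -1.0]]
ft_force: [-0.8, -0.4, -0.4]
grip_width: 0.0001
time_s: 13.65
position: [0.5678, 0.1451, 0.2563]
tool_rot: [[-0.032, -0.999, 0.0], [-0.999, 0.032, 0.0], [-0.0, -0.0, -1.0]]
ft_force: [-0.4, -0.1, -0.5]
grip_width: 0.0004
moving px 1
```

View pics/e3.png

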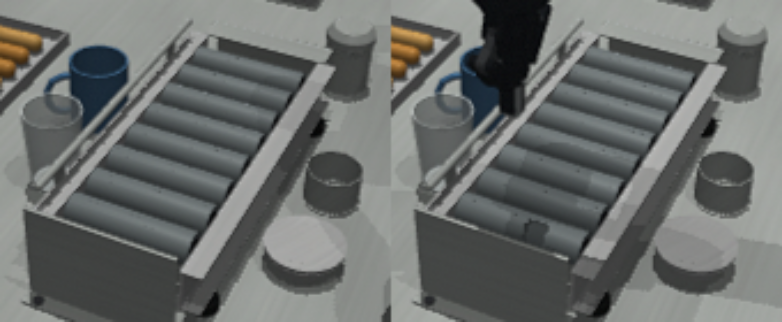

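The arm is clear, the rollers are still and everything is in place. As a last check, I'll compare the speck positions on each roller before and after.

Run:
```python
from h import *
A=cv2.imread("pics/side1.png");B=cv2.imread("pics/e2.png")
k=lambda f:cv2.resize(f[135:235,275:405],None,fx=3,fy=3,interpolation=cv2.INTER_CUBIC)
def bh(f):
    g=cv2.cvtColor(f,cv2.COLOR_BGR2GRAY); return cv2.cvtColor(cv2.convertScaleAbs(cv2.morphologyEx(g,cv2.MORPH_BLACKHAT,np.ones((3,3))),alpha=8),cv2.COLOR_GRAY2BGR)
cv2.imwrite("pics/sp.png",cv2.resize(np.vstack([np.hstack([k(A),k(B)]),np.hstack([k(bh(A)),k(bh(B))])]),(780,600)))
```

```text
(no output)
```

View pics/sp.png

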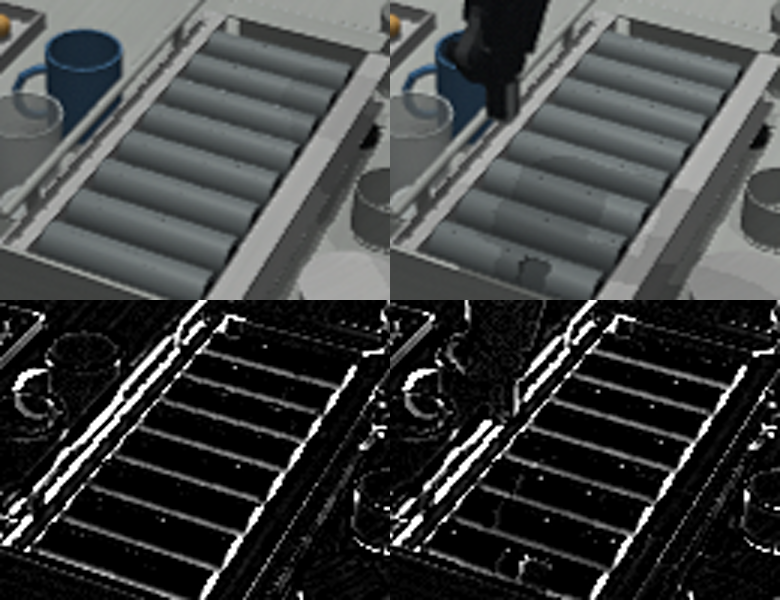

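The speck patterns differ on every roller, including the end ones, so all eight have turned.

```bash
python3 -c "
from rig import *
print(close_job())"
```

```text
the job is handed in; nothing more can be done
None
```

I stroked the shut fingertips over all eight rollers in one pass, from the feed-plate end (world −y) to the stop end (+y). I then lifted clear, waited about 4 s, and handed the job in at about 14 s.

- **Pressure:** contact read 2.6–2.9 N on the wrist sensor at the three rollers where I checked (1, 4 and 7). I took no reading on roller 8; it was passed at the same height.
- **Rollers:** the specks on every roller had changed position afterwards. That shows they turned, but I did not measure how far or which way; the direction follows from the stroke. At the end all the rollers were still, with one changed pixel over the last 0.4 s.
- **Bench:** the track, guide bar and the bench items in the side view (mug, measure, dredger, cutter, tins) looked unmoved. The phone was outside that last view, but the arm did not go near it. The arm ended about 0.15 m above the rollers, touching nothing.

No check failed or disagreed.

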